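Push a flat tin through the spring gate of the recycling caddy

ROBOT

A 6-joint arm with a two-finger parallel gripper is mounted at the origin on a cart in front of the work surface, level with it; the furniture and walls round the work are solid. World frame = base frame: x ahead of the robot, y to its left, z up, the work surface at z = 0. Lengths are in m, angles in rad, forces in N, time in s.
With the tool pointing down it reaches from about 0.375 to 0.975 m from the base axis. Payload 3.8 kg.
Tool frame: the origin (TCP) lies between the finger pads; the fingertips stand 17 mm ahead of it and the grasp point (between the pads) lies 2 mm behind it; z points along the fingers, y is the line along which they close (so a half turn about z gives the same grasp; the last joint's range is limited). The gripper opens to 85 mm and grips with 20 to 120 N. Pads are 22 mm wide; open, the fingers measure 114 mm over their backs; the gripper's body (76 mm by 85 mm) begins 54 mm behind the grasp point. The pads swing forward as they close: fully open they stand 13 mm farther back than shut.
Start: joints at [-1.33, 0.264, 1.604, -0, 1.274, -0.037], TCP at [0.185, -0.649, 0.248] pointing down, gripper open.
Joint ranges: [-2.63, 2.63], [-0.94, 2.18], [0.31, 2.57], [-1.31, 4.45], [0, 2.66], [-2.55, 2.55]. Speed limits (rad/s): [2.57, 2.57, 3.14, 3.14, 3.14, 3.14].

INTERFACE

Orientations are given as a rotation vector (axis times angle).
In Python, from workcell import bot gives the robot as it stands.
- The arm moves only by the tool play_rows, never from a script. Its argument "steps" is one flat list of numbers, 4 for each row, row after row: the shift along the tool's x, y, z in m, then the turn about the tool's z in rad. A call has 1 to 10 rows; each row is the pose to reach, as a shift and turn from the pose commanded when the call began, along the tool's axes at that moment; what a row does not reach only later rows make up. A row lasts 1/8 s, in which the tool goes at most 62.5 mm and 10.7 degrees, less where a joint would pass 70% of its speed; a pose out of reach is approached as far as the arm can. A call with a gripper value outside its range is refused whole. "jaw" is the closure in counts, from 0 (fully open) to 255 (shut), set as the call begins (left out, the last holds). The fingers move at their own pace and stop on an object; "grip_force" is the grip in N (left out, the last holds). Time passes only in rows, so rows that repeat a pose let the fingers close. It gives the time, the measured TCP pose, the force, the opening and the grip force at its end, in the units of the state.
- bot.read_state(): the state, without advancing time (a new reading comes with each control period).
- bot.read_camera(name): name is "scene" or "top" or "wrist"; returns a dict with "pixels" (420x560x3 uint8, blue, green, red), "mtx" (3x3 intrinsics, pixels), "R" (3x3) and "t" (3): a world point X has camera coordinates R X + t. Camera axes: x right, y down, z forward; pixel columns grow to the right and rows downward; lengths in m; the calibration is good to about 2 mm. A picture is of the moment at which its call begins. There is no depth.
- bot.finish_job(): hands the job in; it is judged then, once.
The state is a dict: "time": time; "q": joint angles; "joint_vel": joint speeds; "joint_torque": joint torques, N m; "tool_pos": TCP position; "tcp_rot": TCP orientation; "wrist_force": force on the tool from outside, world axes, zero at the start; "torque": the same for the moment, N m; "width": opening from 0.0 (shut) to 1.0 (fully open); "grip_force": force on a finger pad.
Only numpy, scipy, OpenCV 4.12 (cv2) and the standard library are available. Lean on these libraries where they do the work, as an engineer would, in place of code of your own. Each camera call takes 0.05 s, during which the arm holds its last target. There are 200 camera calls.

TASK

The flat oblong tin on the ledge of the white recycling caddy belongs inside. Without picking it up, push the green spring gate open with one finger and, while that finger holds the gate open, push the tin along the ledge and through the gateway with the other finger until it drops into the caddy; the tin must not be used to shove the gate open. Then draw back so that the gate swings fully shut behind it, and leave the other tins and the jar where they stand.

Things in the scene. Friction and masses are not known exactly. Their poses are not given: they have to be found in the camera images.
- caddy: White recycling caddy, fixed, 262 mm deep, 206 wide, 143 high. Origin on the worktop below the middle of the gateway; x points inward (from the ledge through the gateway into the bin), y left, z up; mm in this frame from here on. Ledge: solid, x -95 to 0, y -100 to 100, flat top at z 80, with lips 7 high at its two sides (beyond y -94 and 94). Grey posts, z up to 142, at x 0, y -100 and 100.
- caddy_mouth (a point): Middle of the ledge's inner edge, in the gateway (caddy frame 0, 0, 80). The ledge ends here: the tin drops into the bin once its middle is past it. No lintel: the bin is open above from x 0 to 122, so fingers pointing down can travel through the gateway; a hood (top z 143) covers x 122 to 167.
- caddy_in (a point): Middle of the bin's floor (caddy frame 83, 0, 6). The bin reaches from x 0 to 162 inside, its side walls stand at y -98 and 98 (inner faces), top at z 138.
- gate (a joint): Green self-closing gate: upright panel 5 mm thick, 50 high (4 to 54 above the ledge), at caddy x 0, from a steel hinge pin at the left (y 95) to y -65. 0 = shut; grows as it swings inward (+x), stop at 1.35 rad. A spring shuts it when let go: 0.04 Nm when shut, 0.08 Nm fully open (1 to 2 N at the plate), lightly damped.
- gate_plate (a point): Middle of the small aluminium push plate (30 wide, 34 high) on the gate's outer face, 37 from the hinge pin, 29 above the ledge; moves with the gate (shut: caddy frame x -4, y 58, z 109).
- flat_tin: Flat oblong tin, whitish with a teal top, about 60 x 100 x 26 mm high, about 0.15 kg, flat on the ledge. Origin at the centre of its underside; y axis along its 100 mm side, which starts parallel to the gate within 0.14 rad, a little right of the middle, so that the gate's push plate stays free to its left; x axis (60 mm side) points inward.
- tuna_tin: Low round tin, green and gold, 86 across, 40 high, on the worktop left of the caddy; leave it. Origin at centre of underside.
- spice_jar: Spice jar with a black cap, 41 across, 105 high, right of the caddy; leave it. Origin at centre of underside.
- tomato_tin: Round tin with red tomatoes pictured, 75 across, 110 high, right of the caddy; leave it. Origin at centre of underside.
There are look-alikes about, which are no part of the job. Of the things that look like the flat_tin, the larger one is meant.

How it is judged:
On the way, in this order (a step that is already met when the one before it is completed fails the run):
1. a finger pushes the gate open (over 0.25 rad) while the middle of the tin is still more than 12 mm outside the gateway (value of joint gate above 0.25 rad and contact force between the fingers and gate above 0.2 N and x of flat_tin in the frame of caddy below -0.012 m), for 0.04 s.
2. with one finger on the gate (open over 0.55 rad) and another on the tin, the tin's middle comes to the gateway (within 5 mm or beyond) (value of joint gate above 0.55 rad and contact force between the fingers and gate above 0.2 N and contact force between the fingers and flat_tin above 0.1 N and x of flat_tin in the frame of caddy above -0.005 m), for 0.04 s.
At the end, for the whole second after the job is handed in: The flat tin lies at rest inside the caddy's bin (its origin inside the walls, 10 mm or more below ledge height), and the gate is shut (under 0.06 rad) (x of flat_tin in the frame of caddy between -0.005 and 0.162 m and y of flat_tin in the frame of caddy between -0.097 and 0.097 m and z of flat_tin in the frame of caddy below 0.07 m and linear speed of flat_tin below 0.02 m/s and value of joint gate below 0.06 rad); the robot touches nothing.
It fails at once if the tin is lifted more than 20 mm off the ledge (z of flat_tin in the frame of caddy above 0.1 m).
It fails at once if the tin goes into the gateway (its middle within 5 mm of it, still on the ledge) while the gate is not held open (under 0.5 rad) (x of flat_tin in the frame of caddy between -0.005 and 0.02 m and z of flat_tin in the frame of caddy above 0.07 m and value of joint gate below 0.5 rad).
It fails at once if the tin falls off the ledge anywhere but into the bin (x of flat_tin in the frame of caddy below -0.02 m and z of flat_tin in the frame of caddy below 0.06 m).
It fails at once if another tin or the jar is moved more than 15 mm or tipped (distance of any of tuna_tin, spice_jar, tomato_tin from where it was at the start of the episode above 0.015 m or angle between any of tuna_tin, spice_jar, tomato_tin's own z axis and vertical above 0.2 rad).
It also fails if it takes over 48 s, if anything falls off the work surface, if the arm or the gripper's body presses on something with over 40 N, if the wrist force passes 120 N, or if a joint passes its speed limit or range.

## Working session

There is one attempt and no reset: what is moved stays moved. The work goes in short steps, Python scripts to look and compute and a tool call to move; the robot and the scene stay as the last step left them, time stands still between calls to the robot, and variables do not carry over. Pictures are saved under pics/ and viewed, at most 13 in all, crops included, and the job is handed in when it is done.

Besides the shell and the picture viewer there is one more tool, called by a JSON object that holds its "fn" and its "kwargs". play_rows: Moves the arm, as the interface text tells. Its arguments: {"type":"object","properties":{"steps":{"type":"array"},"jaw":{"type":"number"},"grip_force":{"type":"number"}},"required":["steps"]}

```bash
mkdir -p pics
cat > h.py <<'E'
import numpy as np, cv2
from workcell import bot
def ray(c,u,v,z):
    K,R,t=[np.array(c[k],float) for k in("mtx","R","t")]
    d=R.T@np.linalg.inv(K)@np.array([u,v,1.]); o=-R.T@t.ravel()
    return o+d*(z-o[2])/d[2]
def proj(c,X):
    K,R,t=[np.array(c[k],float) for k in("mtx","R","t")]
    p=K@(R@np.array(X,float)+t.ravel()); return p[:2]/p[2]
E
python3 - <<'E'
from h import *
import pickle
s=bot.read_state();print(s)
for n in("scene","top"):
    c=bot.read_camera(n);pickle.dump(c,open(n+".pkl","wb"))
    cv2.imwrite(f"pics/{n}0.png",c["pixels"]);print(n,-np.array(c["R"]).T@np.array(c["t"]).ravel())
E
```

```text
{'time': 0.0, 'q': array([-1.32989962e+00,  2.64778363e-01,  1.60541863e+00,  2.42359124e-05,
        1.27369516e+00, -3.68718233e-02]), 'joint_vel': array([-0.00054736, -0.0014924 , -0.00304565,  0.00103571, -0.00076831,
        0.00075456]), 'joint_torque': array([-1.46530216e-03, -5.15107977e+01, -3.67318583e+01, -1.03811215e-04,
        1.30449637e-02,  8.91634585e-06]), 'tool_pos': array([ 0.18494558, -0.64842693,  0.2469209 ]), 'tcp_rot': array([-3.10907616e+00, -4.34588385e-01,  3.31394431e-04]), 'wrist_force': array([-0.2145028 , -0.69300022,  0.03952246]), 'torque': array([ 0.04289878, -0.00684047,  0.00247618]), 'grip_force': 0.0, 'width': 1.0005689398510207}
scene [-0.36029406  0.85024993  0.94805419]
top [0.32262153 0.08637459 1.49343081]
```

View pics/scene0.png

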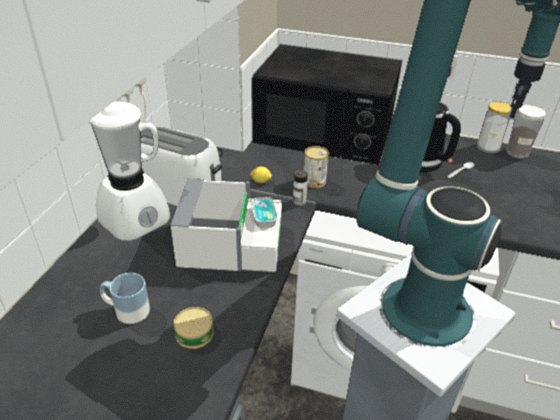

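View pics/top0.png

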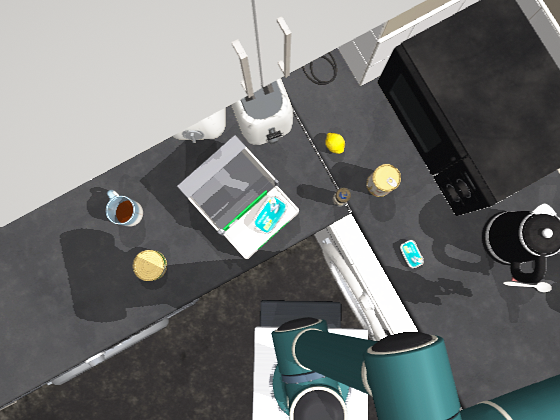

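The scene picture shows the caddy at about (225,225) with the ledge on its right. In the top picture the gate runs from (225,228) to (270,193), the tin is at (268,213), the jar at (342,197), the tuna tin at (149,265) and a small look-alike at (412,254). I'll enlarge the caddy.

Run:
```python
from h import *
import pickle
c=pickle.load(open("top.pkl","rb"));p=c["pixels"][125:270,170:360]
cv2.imwrite("pics/top1.png",cv2.resize(p,None,fx=4,fy=4,interpolation=cv2.INTER_CUBIC))
for n,u,v,z in(("jar",342,197,.105),("tuna",149,265,.04),("tom",385,180,.11)):print(n,ray(c,u,v,z))
```

```text
jar [ 0.51104486 -0.07474104  0.105     ]
tuna [0.31835691 0.45488443 0.04      ]
tom [ 0.55878079 -0.1897731   0.11      ]
```

View pics/top1.png

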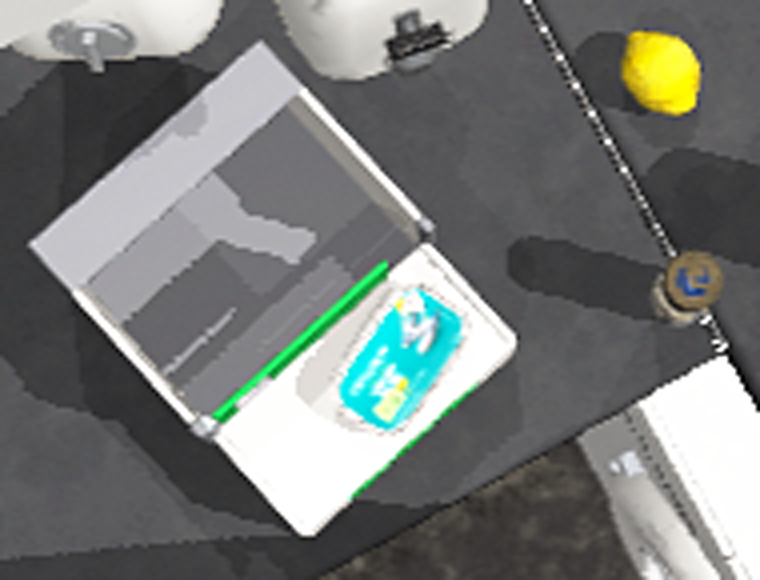

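```bash
cat > fit.py <<'E'
from h import *
import pickle
from scipy.optimize import least_squares
c=pickle.load(open("top.pkl","rb"))
P=lambda u,v:np.array([170+(u-1.5)/4,125+(v-1.5)/4])
pts=[((167,-103,143),(263,42)),((167,103,143),(30,243)),((0,100,142),(205,425)),((0,-100,142),(427,230)),((-95,-103,84),(519,343)),((-95,103,84),(308,537))]
def T(p,X):
    X=np.array(X)/1000;C,S=np.cos(p[2]),np.sin(p[2]);return np.array([p[0]+C*X[0]-S*X[1],p[1]+S*X[0]+C*X[1],X[2]])
f=lambda p:np.concatenate([proj(c,T(p,X))-P(*u) for X,u in pts])
r=least_squares(f,[.45,.1,.6],x_scale=[.1,.1,1]);p=r.x
print("caddy",p,np.degrees(p[2]));print(np.round(r.fun.reshape(-1,2),1))
inv=lambda w:1000*np.array([np.cos(p[2])*(w[0]-p[0])+np.sin(p[2])*(w[1]-p[1]),-np.sin(p[2])*(w[0]-p[0])+np.cos(p[2])*(w[1]-p[1])])
if __name__=="__main__":
    hsv=cv2.cvtColor(c["pixels"],cv2.COLOR_BGR2HSV);m=cv2.inRange(hsv,(80,80,80),(100,255,255));m[:,:220]=0;m[:150]=0;m[260:]=0;m[:,310:]=0
    cs=max(cv2.findContours(m,0,2)[0],key=cv2.contourArea).reshape(-1,2)
    w=np.array([inv(ray(c,u,v,.106)) for u,v in cs],np.float32)
    print("tin",cv2.minAreaRect(w))
    for u in((413,285),(468,312),(392,432),(338,400)):print(np.round(inv(ray(c,*P(*u),.106))))
    for u in((215,418),(388,265)):print("gate",np.round(inv(ray(c,*P(*u),.134))))
    for n,X in(("start",(.185,-.649)),("jar",(.511,-.075)),("tom",(.559,-.19)),("tuna",(.318,.455))):print(n,np.round(inv(X)))
E
python3 fit.py
```

```text
caddy [0.47651979 0.17437921 0.75482393] 43.248225281806924
[[ 0.2 -0.7]
 [ 0.1  0.4]
 [-0.8  1.1]
 [ 0.5 -1. ]
 [ 1.8 -1.1]
 [-1.7  1.2]]
tin ((-50.78340530395508, -28.954166412353516), (51.66484069824219, 93.31102752685547), 12.41663932800293)
[-18. -69.]
[-57. -84.]
[-82.   8.]
[-42.  21.]
gate [ 1. 89.]
gate [ -0. -63.]
start [-776. -400.]
jar [-146. -205.]
tom [-190. -322.]
tuna [ 77. 313.]
```

```bash
cat > mv.py <<'E'
# world/caddy target -> tool-axes shift and turn, from the commanded/measured pose
from h import *
from scipy.spatial.transform import Rotation as Ro
O=np.array([.4765,.1744]);YAW=.7548
def w(x,y): # caddy mm -> world m
    C,S=np.cos(YAW),np.sin(YAW);return O+np.array([C*x-S*y,S*x+C*y])/1000
def cad(p):
    C,S=np.cos(YAW),np.sin(YAW);d=(np.array(p[:2])-O)*1000;return np.array([C*d[0]+S*d[1],-S*d[0]+C*d[1]])
def go(x,y,z,alpha,st=None):  # alpha deg: finger pair, left finger leads
    s=st or bot.read_state();R=Ro.from_rotvec(s["tcp_rot"]).as_matrix()
    d=R.T@(np.r_[w(x,y),z]-s["tool_pos"])
    ang=YAW+np.pi/2-np.radians(alpha);cur=np.arctan2(R[1,1],R[0,1])
    t=-(ang-cur); t=(t+np.pi/2)%np.pi-np.pi/2
    return np.round(np.r_[d,t],4)
def show():
    s=bot.read_state();R=Ro.from_rotvec(s["tcp_rot"]).as_matrix();cur=np.arctan2(R[1,1],R[0,1])
    a=np.degrees(YAW+np.pi/2-cur);a=(a+90)%180-90
    print("t",round(s["time"],2),"cad",np.round(cad(s["tool_pos"]),1),"z",round(s["tool_pos"][2],4),"alpha",round(a,1),"F",np.round(s["wrist_force"],1),"q",np.round(s["q"],2),"w",round(s["width"],2))
E
python3 - <<'E'
from mv import *
show();R=Ro.from_rotvec(bot.read_state()["tcp_rot"]).as_matrix();print(np.round(R,3))
a=cad((.47,-.3));print(go(*a,.248,0)); print(go(-130,-29,.248,0)); print(w(-130,-29))
E
```

```text
t 0.1 cad [-776.2 -399.7] z 0.2471 alpha 27.3 F [-0.4  0.1 -0.4] q [-1.33  0.26  1.61  0.    1.27 -0.04] w 1.0
[[ 0.962  0.274 -0.   ]
 [ 0.274 -0.962  0.002]
 [ 0.    -0.002 -1.   ]]
[ 3.697e-01 -2.570e-01 -4.000e-04 -4.771e-01]
[ 4.038e-01 -6.260e-01  4.000e-04 -4.771e-01]
[0.40167603 0.06420756]
```

{"fn": "play_rows", "kwargs": {"steps": [0.37,-0.257,0,-0.24,0.37,-0.257,0,-0.24,0.37,-0.257,0,-0.24,0.37,-0.257,0,-0.24,0.37,-0.257,0,-0.24,0.37,-0.257,0,-0.24,0.37,-0.257,0,-0.24,0.404,-0.626,0,-0.477,0.404,-0.626,0,-0.477,0.404,-0.626,0,-0.477], "jaw": 100}}

```text
time: 1.35
tool_pos: [0.4317, -0.1234, 0.2478]
tcp_rot: [-2.92, -1.158, 0.0]
wrist_force: [0.5, 1.4, -0.2]
width: 0.61
grip_force: 0.0
```

Run:
```python
from mv import *
show();print(go(-130,-29,.248,0))
```

```text
t 1.35 cad [-236.7 -186.2] z 0.2478 alpha -0.0 F [ 0.5  1.4 -0.2] q [-0.33 -0.18  2.06  0.    1.26  0.48] w 0.61
[ 1.067e-01 -1.572e-01 -1.000e-04  1.000e-04]
```

{"fn": "play_rows", "kwargs": {"steps": [0.107,-0.157,0,0,0.107,-0.157,0,0,0.107,-0.157,0,0,0.107,-0.157,0,0,0.107,-0.157,0.06,0,0.107,-0.157,0.11,0,0.107,-0.157,0.11,0]}}

```text
time: 2.22
tool_pos: [0.3987, 0.061, 0.1342]
tcp_rot: [-2.919, -1.155, 0.016]
wrist_force: [-0.5, 0.9, -0.1]
width: 0.609
grip_force: 0.0
```

Run:
```python
from mv import *
import pickle
show();print(go(-130,-29,.11,0))
for n in("scene","wrist"):
    c=bot.read_camera(n);pickle.dump(c,open(n+"1.pkl","wb"))
    cv2.imwrite(f"pics/{n}1.png",cv2.resize(c["pixels"][130:300,150:340],None,fx=3.5,fy=3.5,interpolation=cv2.INTER_CUBIC) if n=="scene" else c["pixels"])
```

```text
t 2.23 cad [-134.4  -29.3] z 0.1342 alpha 0.1 F [-0.5  0.9 -0.1] q [ 0.09 -0.15  2.27 -0.    1.04  0.91] w 0.61
[ 0.0046 -0.0001  0.0242 -0.0009]
```

View pics/scene1.png

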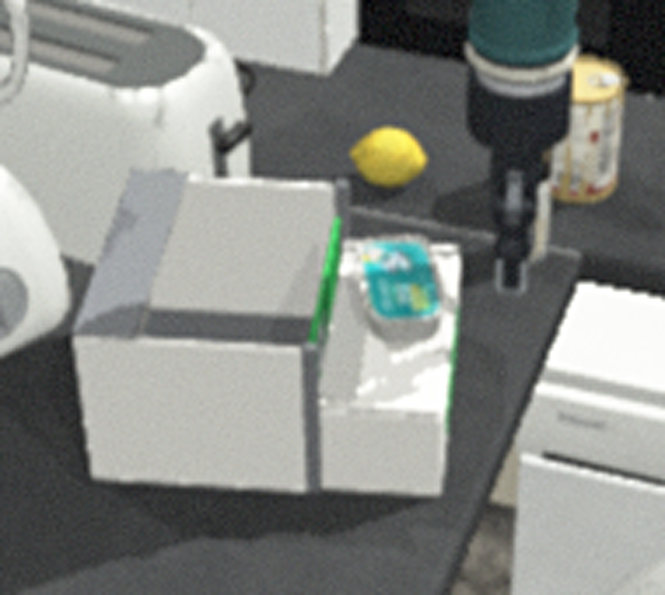

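View pics/wrist1.png

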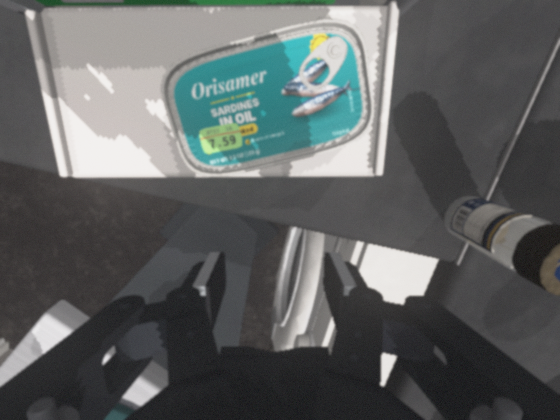

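The wrist picture shows the tin's rim spanning (166,20)–(370,172), with the ledge's outer corners at (62,177) and (385,177). The caddy lies square to the tool. In the scene crop the near fingertip ends at about (510,292).

Run:
```python
from mv import *
import pickle
c=pickle.load(open("wrist1.pkl","rb"))
for u in((62,177),(385,177)):print("ledge",np.round(cad(ray(c,*u,.083)),1))
for u in((190,172),(366,135),(345,22),(168,72)):print("rim",np.round(cad(ray(c,*u,.106)),1))
c=pickle.load(open("scene1.pkl","rb"))
for z in(.11,.12,.13,.14):print(z,proj(c,np.r_[w(-134,4),z]))
print(150+510/3.5,130+290/3.5)
```

```text
ledge [-90.5 102.7]
ledge [-90.8 -99.4]
rim [-84.2  15.4]
rim [-65.  -78.4]
rim [-13.3 -64. ]
rim [-34.6  22.2]
0.11 [295.17893325 216.52707096]
0.12 [295.33649446 213.52198518]
0.13 [295.49550215 210.48931151]
0.14 [295.65597632 207.42866828]
295.7142857142857 212.85714285714286
```

{"fn": "play_rows", "kwargs": {"steps": [0,0,0.02,0,0,0,0.035,0,0,0,0.035,0,0,0,0.035,0]}}

```text
time: 2.82
tool_pos: [0.4036, 0.0622, 0.1043]
tcp_rot: [2.92, 1.157, 0.002]
wrist_force: [-0.2, -0.7, -0.9]
width: 0.607
grip_force: 0.0
```

Run:
```python
from mv import *
show();print(go(-81,-29,.103,0))
```

```text
t 2.83 cad [-130.   -31.8] z 0.1043 alpha 0.0 F [-0.2 -0.7 -0.9] q [ 0.09 -0.11  2.29  0.    0.96  0.91] w 0.61
[ 0.049  -0.0028  0.0013 -0.0002]
```

{"fn": "play_rows", "kwargs": {"steps": [0.012,-0.003,0.001,0,0.024,-0.003,0.001,0,0.031,-0.003,0.001,0,0.036,-0.003,0.001,0,0.041,-0.003,0.001,0,0.045,-0.003,0.001,0,0.049,-0.003,0.001,0,0.049,-0.003,0.001,0]}}

```text
time: 3.82
tool_pos: [0.4368, 0.0981, 0.1024]
tcp_rot: [2.92, 1.158, 0.001]
wrist_force: [0.1, 0.3, -0.4]
width: 0.611
grip_force: 0.0
```

Run:
```python
from mv import *
import pickle
show()
c=bot.read_camera("wrist");pickle.dump(c,open("wrist2.pkl","wb"));cv2.imwrite("pics/wrist2.png",c["pixels"])
```

```text
t 3.83 cad [-81.2 -28.4] z 0.1024 alpha 0.0 F [ 0.1  0.3 -0.4] q [ 0.17 -0.03  2.22  0.    0.95  0.98] w 0.61
```

View pics/wrist2.png

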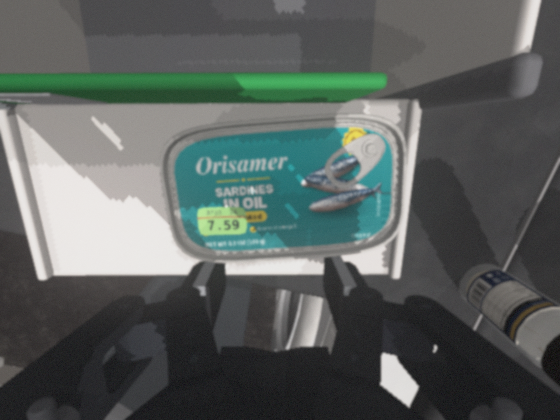

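The tin is now nearly straight: its rim spans columns 163–410 and rows 115–262. The gate's top edge runs from (0,85) to (386,85), and the ledge's outer corners are at (42,277) and (400,276).

Run:
```python
from mv import *
import pickle
c=pickle.load(open("wrist2.pkl","rb"))
for u in((42,277),(400,276)):print("ledge",np.round(cad(ray(c,*u,.083)),1))
for u in((200,262),(385,248),(375,116),(190,130),(163,180),(410,165)):print("rim",np.round(cad(ray(c,*u,.106)),1))
for u in((386,76),(386,92),(20,76),(20,92)):print("gatetop",np.round(cad(ray(c,*u,.134)),1))
```

```text
ledge [-89.9 102.1]
ledge [-89.5 -98. ]
rim [-69.8   6.6]
rim [-62.9 -78.4]
rim [ -5.6 -68.3]
rim [-11.    6.5]
rim [-31.5  19.6]
rim [-25.2 -84.9]
gatetop [  4.5 -61.3]
gatetop [  0.1 -61.7]
gatetop [ 4.6 48.2]
gatetop [ 0.2 49.3]
```

{"fn": "play_rows", "kwargs": {"steps": [-0.02,0,0,0,-0.02,0,-0.06,0,0.0,-0.025,-0.06,0.18,0.019,-0.049,-0.06,0.36,0.019,-0.049,-0.06,0.54,0.019,-0.049,-0.06,0.72,0.019,-0.049,-0.06,0.768,0.019,-0.049,-0.06,0.768,0.019,-0.049,-0.06,0.768], "jaw": 0}}

```text
time: 5.0
tool_pos: [0.4162, 0.1462, 0.1622]
tcp_rot: [3.141, -0.02, -0.0]
wrist_force: [-0.5, -0.6, -0.6]
width: 0.999
grip_force: 0.0
```

Run:
```python
from mv import *
import pickle
show();print(go(-62,20,.096,44))
c=bot.read_camera("wrist");pickle.dump(c,open("wrist3.pkl","wb"));cv2.imwrite("pics/wrist3.png",c["pixels"])
```

```text
t 5.0 cad [-63.2  20.7] z 0.1622 alpha 44.0 F [-0.5 -0.6 -0.6] q [ 0.28 -0.11  2.17 -0.    1.08  1.86] w 1.0
[ 0.0014 -0.0004  0.0662  0.0004]
```

View pics/wrist3.png

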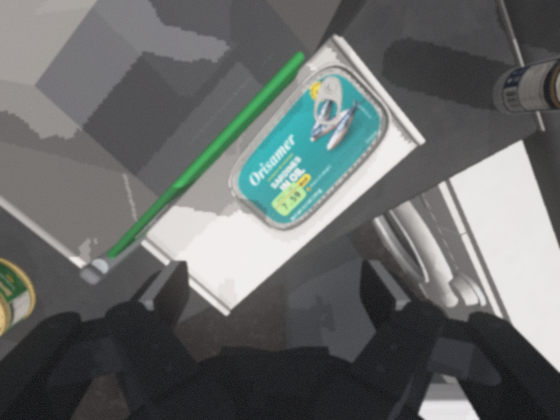

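The tin lies straight with its corners at about (232,185), (290,228), (385,125) and (330,68). The gate is shut from (105,255) to (300,58). The left finger stands left of the tin in front of the plate, and the right finger is behind the tin, so I descend.

{"fn": "play_rows", "kwargs": {"steps": [0.001,0,0.03,0,0.001,0,0.05,0,0.001,0,0.066,0,0.001,0,0.066,0,0.001,0,0.066,0]}}

```text
time: 5.68
tool_pos: [0.4182, 0.1468, 0.0969]
tcp_rot: [-3.141, 0.021, -0.001]
wrist_force: [-0.1, 0.3, 0.1]
width: 0.998
grip_force: 0.0
```

Run:
```python
from mv import *
show()
for x in(-45,-30,-15,0,10,20):print(x,go(x,20,.096,44))
```

```text
t 5.67 cad [-61.3  19.8] z 0.0969 alpha 44.0 F [-0.1  0.3  0.1] q [ 0.28 -0.03  2.23  0.    0.94  1.87] w 1.0
-45 [ 0.0116 -0.0115  0.0009  0.0001]
-30 [ 0.0224 -0.0219  0.0009  0.0001]
-15 [ 0.0332 -0.0323  0.0009  0.0001]
0 [ 0.044  -0.0427  0.0009  0.0001]
10 [ 0.0512 -0.0497  0.0009  0.0001]
20 [ 0.0584 -0.0566  0.0009  0.0001]
```

{"fn": "play_rows", "kwargs": {"steps": [0.004,-0.003,0.001,0,0.008,-0.006,0.001,0,0.011,-0.009,0.001,0,0.014,-0.012,0.001,0,0.017,-0.015,0.001,0,0.02,-0.018,0.001,0,0.022,-0.019,0.001,0,0.024,-0.0205,0.001,0,0.024,-0.0205,0.001,0]}}

```text
time: 6.8
tool_pos: [0.4421, 0.167, 0.0952]
tcp_rot: [-3.141, 0.021, -0.0]
wrist_force: [-2.4, -0.3, 2.0]
width: 1.0
grip_force: 1.4
```

Run:
```python
from mv import *
import pickle
show()
c=bot.read_camera("wrist");pickle.dump(c,open("wrist4.pkl","wb"));cv2.imwrite("pics/wrist4.png",c["pixels"])
```

```text
t 6.8 cad [-30.2  18.2] z 0.0952 alpha 44.0 F [-2.4 -0.3  2. ] q [0.31 0.03 2.17 0.   0.93 1.89] w 1.0
```

View pics/wrist4.png

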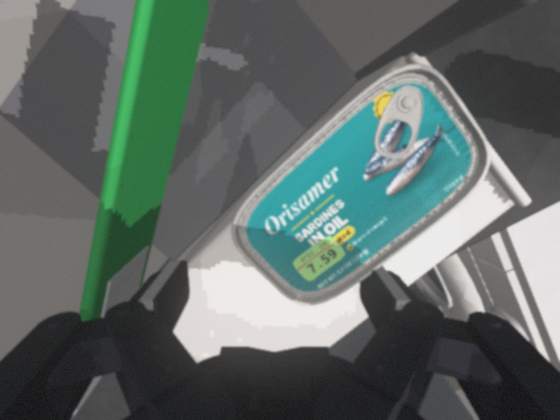

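The gate is open, running from (85,310) to (150,0), and the left finger is on it. The tin's rim corners are at about (237,228), (310,300), (482,150) and (410,72), and the right finger touches its rear face at (370,280).

Run:
```python
from mv import *
import pickle
c=pickle.load(open("wrist4.pkl","rb"))
for u in((237,228),(310,302),(487,150),(410,72)):print("rim",np.round(cad(ray(c,*u,.106)),1))
a,b=[cad(ray(c,*u,.134)) for u in((84,310),(137,0))];print("gate",a,b,np.arctan2(b[0]-a[0],a[1]-b[1]))
```

```text
rim [2.7 8.8]
rim [-45.1  10.6]
rim [-42.8 -84.5]
rim [  0.5 -79.6]
gate [23.07767015 59.29946276] [ 68.30719349 -27.10084724] 0.48226094330031594
```

{"fn": "play_rows", "kwargs": {"steps": [0.003,-0.003,0,0,0.006,-0.006,0,0,0.01,-0.01,0,0,0.013,-0.013,0,0,0.017,-0.016,0,0,0.02,-0.0195,0,0,0.024,-0.023,0,0,0.028,-0.027,0,0,0.032,-0.031,0,0,0.032,-0.031,0,0]}}

```text
time: 8.1
tool_pos: [0.4758, 0.198, 0.0956]
tcp_rot: [-3.141, 0.021, -0.004]
wrist_force: [0.6, -1.7, 1.7]
width: 1.0
grip_force: 0.9
```

Run:
```python
from mv import *
import pickle
show()
c=bot.read_camera("wrist");pickle.dump(c,open("wrist5.pkl","wb"));cv2.imwrite("pics/wrist5.png",c["pixels"])
```

```text
t 8.1 cad [15.6 17.7] z 0.0956 alpha 44.0 F [ 0.6 -1.7  1.7] q [ 0.35  0.11  2.09 -0.    0.94  1.93] w 1.0
```

View pics/wrist5.png

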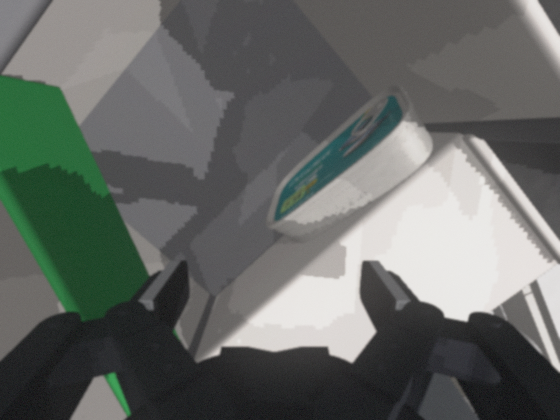

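The picture shows the tin tipping nose-down over the inner edge at (350,170), with the gate held wide open at the left. I hold for a moment, then draw straight back.

{"fn": "play_rows", "kwargs": {"steps": [0,0,0,0,0,0,0,0,0,0,0,0,0,0,0,0]}}

```text
time: 8.65
tool_pos: [0.4747, 0.1975, 0.0956]
tcp_rot: [-3.141, 0.021, -0.001]
wrist_force: [2.7, -0.3, 2.9]
width: 1.0
grip_force: 1.4
```

Run:
```python
from mv import *
show()
c=bot.read_camera("wrist");cv2.imwrite("pics/wrist6.png",c["pixels"])
```

```text
t 8.65 cad [14.6 18. ] z 0.0956 alpha 44.0 F [ 2.7 -0.3  2.9] q [0.35 0.11 2.09 0.   0.94 1.93] w 1.0
```

View pics/wrist6.png

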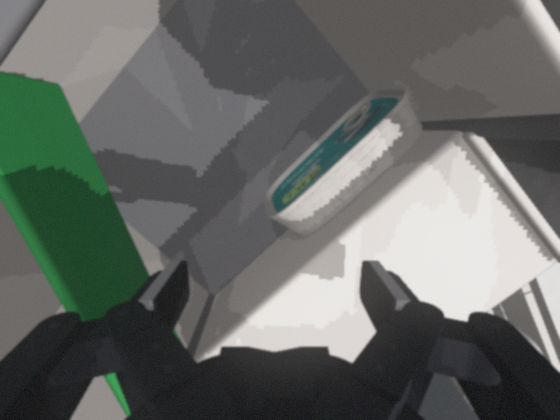

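The tin now rests steeply nose-down just inside the edge, with its lid rim from (268,210) to (402,90). I check its height from the apparent length.

Run:
```python
from mv import *
c=bot.read_camera("wrist");cv2.imwrite("pics/wrist7.png",c["pixels"])
print(-c["R"].T@c["t"])
for z in(.04,.055,.066,.08,.1):
    a,b=[cad(ray(c,*u,z)) for u in((267,205),(408,88))];e,f=[cad(ray(c,*u,z)) for u in((298,237),(422,128))]
    print(z,a.round(),b.round(),np.linalg.norm(a-b).round(),"rear",e.round(),f.round())
```

```text
[0.54468126 0.19683375 0.22167011]
0.04 [35.  6.] [  28. -102.] 108.0 rear [4. 6.] [  4. -95.]
0.055 [37.  3.] [ 31. -96.] 99.0 rear [9. 3.] [  9. -90.]
0.066 [39.  1.] [ 33. -92.] 93.0 rear [13.  1.] [ 13. -86.]
0.08 [41. -2.] [ 36. -86.] 84.0 rear [18. -2.] [ 17. -81.]
0.1 [45. -6.] [ 40. -79.] 73.0 rear [24. -6.] [ 24. -74.]
```

The long side measures 100 mm at z≈0.055, so the tin stands on edge in the bin below ledge height, clear of the gate's bottom edge at z 0.084. I draw back along the same line.

{"fn": "play_rows", "kwargs": {"steps": [-0.006,0.006,0,0,-0.012,0.012,0,0,-0.018,0.018,0,0,-0.024,0.023,0,0,-0.03,0.029,0,0,-0.036,0.035,0,0,-0.042,0.041,0,0,-0.049,0.047,0,0,-0.056,0.054,0,0,-0.056,0.054,0,0]}}

```text
time: 10.0
tool_pos: [0.4168, 0.1437, 0.095]
tcp_rot: [3.141, -0.021, -0.001]
wrist_force: [0.7, -0.1, 0.2]
width: 1.003
grip_force: 0.0
```

{"fn": "play_rows", "kwargs": {"steps": [0,0,-0.03,0,0,0,-0.06,0,0,0,-0.1,0,0,0,-0.1,0,0,0,-0.1,0,0,0,-0.1,0,0,0,-0.1,0,0,0,-0.1,0]}}

```text
time: 11.0
tool_pos: [0.4172, 0.1441, 0.1945]
tcp_rot: [3.141, -0.021, -0.002]
wrist_force: [-0.4, -1.1, 0.0]
width: 0.998
grip_force: 0.0
```

Run:
```python
from mv import *
show()
c=bot.read_camera("wrist");a=c["pixels"]
s=bot.read_camera("scene")["pixels"][150:280,160:300]
cv2.imwrite("pics/end.png",np.hstack([cv2.resize(a,(448,336)),cv2.resize(s,(350,336))]))
```

```text
t 11.0 cad [-64.   18.5] z 0.1945 alpha 44.0 F [-0.4 -1.1  0. ] q [ 0.28 -0.15  2.14  0.    1.15  1.86] w 1.0
```

View pics/end.png

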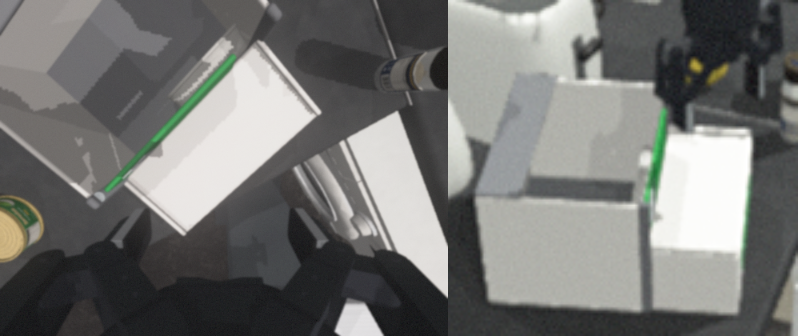

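The left half shows the gate shut along the ledge's inner edge, from (105,190) to (235,58). The tin is inside the bin behind it at about (205,70), and the ledge is empty. The right half also shows the gate shut and the gripper clear.

```bash
python3 -c "
from workcell import bot
print(bot.finish_job())"
```

```text
the job is handed in; nothing more can be done
None
```

The job is handed in (no verdict came back): the last pictures show the flat tin on edge inside the bin, the gate shut behind it, and the gripper clear of everything.

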